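Back the mast winch off by one notch

TASK

The little mast winch on the bench has been wound one click too far. With a fingertip, push the pawl's thumb bar over so that the pawl lifts clear and stays up, push the ratchet wheel backward (its top away from the robot) by one notch and no more, then push the thumb bar back so that the pawl drops right down into the next notch. Pinch or pick up nothing, leave the other things on the bench where they are, and finish clear of the winch.

Things in the scene. Friction and masses are not known exactly. Their poses are not given: they have to be found in the camera images.
- winch: grey hand winch fixed to the bench, 200 x 150 mm, 168 mm tall. Origin on the bench under the ratchet wheel's centre; x points away from the robot (the whole winch may be yawed up to 26 degrees), y along the axle to the left, z up. The drum (80 mm flanges) lies at y 20 to 87 mm between side plates at y 16 and 92 mm, whose tops are 100 mm up (123 mm around x 83 mm)
- axle (a point): centre of the ratchet wheel, 85 mm above the bench on the winch's z axis. The wheel is steel, with 8 saw teeth, 120 mm across, 14 mm thick (winch y -7 to 7 mm)
- wheel (a joint): turn of the ratchet wheel (rad). Starts within 0.04 of 0, pawl in a notch. Grows as the wheel turns backward: its top moves along the winch's +x, away from the robot. One notch is 0.785 (45 degrees). With the pawl down it is stopped after about 0.13 of backward play. Stays where it is left; turning it takes 3 to 4 N at a pin
- pin (a point): middle of the uppermost of four round pins on the wheel's -y face, 12 mm thick, from winch y -7 to -49 mm, 45 mm from the axle, 90 degrees apart. It starts 22.5 degrees to the robot's side of straight above the axle (127 mm up), free to be pushed along +x by a fingertip beside the wheel; one notch brings it 22.5 degrees past the top. This point turns with the wheel
- pawl (a joint): swing of the pawl with its thumb lever (rad): 0 = nose fully down in the wheel's notch, 1.047 = lifted clear and resting against its stop. Below about 0.5 it falls shut by its own weight, above about 0.7 it falls open to the stop, and stays there; under 2 N at the thumb bar
- thumb_bar (a point): middle of the pawl's thumb bar: round crossbar 14 mm thick, along winch y 27 to 73 mm, on an arm 58 mm from the pawl shaft (x 83 mm, 109 mm up, along y). Pawl down: leans 30 degrees to the robot (x 54, 159 mm up); pawl lifted: leans 30 degrees away (x 112, 159 mm up); 167 mm up midway. Pushing it along winch +x lifts the pawl, along -x lowers it
- pawl_tip (a point): end of the pawl's nose; when down it lies in the wheel's notch, 60 degrees up from the winch's +x about the axle, 56 mm from it
- pump: bystander: silver desoldering pump, 200 x 20 x 22 mm, lying on the bench; origin under its middle, x along it to the nozzle
- hexdriver: bystander: cobalt-blue hex driver, 170 mm long, lying on the bench beside the winch
- batterydoor: bystander: bone-white battery door of a remote, 45 x 62 x 5 mm, lying flat in front of the winch; origin under its middle
- transformer: bystander: squat black transformer, 70 x 46 x 46 mm, standing beside the winch; origin under its middle
- lnb: bystander: grey dish receiver head, 60 mm across, 100 mm tall, standing; origin under its middle
- tray: bystander: grey four-compartment parts tray, 120 x 90 x 25 mm; origin under its middle
- remote: bystander: black remote control, 150 x 44 x 20 mm, lying flat; origin under its middle

How it is judged:
By the outcome, as a careful person would: the job done as asked, in the order asked, and still so for the second after the job is handed in, with the robot touching nothing.
It also fails if it takes over 51 s, if anything falls off the work surface, if the arm or the gripper's body presses on something with over 40 N, if the wrist force passes 120 N, or if a joint passes its speed limit or range.

ROBOT

A 7-joint arm with a two-finger parallel gripper is mounted at the origin on the work surface. World frame = base frame: x ahead of the robot, y to its left, z up, the work surface at z = 0. Lengths are in mm, angles in rad, forces in N, time in s.
With the tool pointing down it reaches from about 425 to 875 mm from the base axis. Payload 9.9 kg.
Tool frame: the origin (TCP) lies at the very end of the fingers, on their centre line; the grasp point (between the pads) lies 19 mm behind it (grip_point_offset is the distance from the TCP to the grasp point, in mm); z points along the fingers, y is the line along which they close (so a half turn about z gives the same grasp; the last joint's range is limited). The gripper opens to 85 mm and grips with 20 to 120 N. Pads are 22 mm wide; open, the fingers measure 114 mm over their backs; the gripper's body (76 mm by 85 mm) begins 54 mm behind the grasp point. The pads swing forward as they close: fully open they stand 13 mm farther back than shut.
Start: joints at [-1.32, 0.576, 0.025, 1.437, -0.015, 1.129, -0.057], TCP at [221.784, 637.527, 231.289] pointing down, gripper open.
Joint ranges: [-2.76, 2.76], [-0.34, 2.15], [-1.52, 1.57], [0.19, 2.46], [-1.09, 4.23], [0.17, 1.99], [-2.82, 2.82]. Speed limits (rad/s): [2.22, 2.22, 3.01, 3.01, 3.14, 3.14, 3.14].

INTERFACE

Orientations are given as a unit quaternion [w, x, y, z].
In Python, from bench import get_state, read_camera, camera_params, finish_job, grip_point_offset gives the robot as it stands.
- The arm moves only by the tool servo_tool, never from a script. Its argument "targets" is text: rows parted by semicolons, each of 4 numbers parted by spaces: the shift along the tool's x, y, z scaled (see below), then the turn about the tool's z scaled (see below). In form: dx dy dz turn; .... A call has exactly 5 rows; each row shifts and turns the commanded pose from where the row before left it, along the tool's axes as they then stand; what a row does not reach is not made up. The controller multiplies each number of a shift by 30 cm and each number of a turn by 0.1 rad. A row lasts 1/12 s, in which the tool goes at most 41.7 mm and 7.16 degrees, less where a joint would pass 70% of its speed; a pose out of reach is approached as far as the arm can. A call with a number of a shift or a turn outside -1 to 1 is refused whole. A call with a gripper value outside its range is refused whole. "grip" is the opening, from 0 (shut) to 1 (fully open), set as the call begins (left out, the last holds). The fingers move at their own pace and stop on an object; "newtons" is the grip in N (left out, the last holds). Time passes only in rows, so rows that do not move let the fingers close, or fill a call up. It gives the time, the measured TCP pose, the force and the opening at its end, in the units of the state.
- get_state(): the state, without advancing time (a new reading comes with each control period).
- read_camera(name): name is "scene" or "top" or "wrist"; returns the picture (480x640x3 uint8, blue, green, red); there is no depth.
- camera_params(name): a dict with "K" (3x3 intrinsics, pixels), "R" (3x3) and "t" (3): a world point X has camera coordinates R X + t. Camera axes: x right, y down, z forward; pixel columns grow to the right and rows downward; lengths in mm; the calibration is good to about 2 mm. The wrist camera is an equidistant fisheye: a pixel r from the principal point sees the ray r / f radians off the axis. A picture is of the moment at which its call begins: read the wrist's pose just before it. camera_params takes no time and is no camera call; for the wrist camera it gives the pose at the moment of the call.
- finish_job(): hands the job in, once; it reports no verdict.
The state is a dict: "time_s": time; "joint_positions": joint angles; "joint_vel": joint speeds; "tau": joint torques, N m; "tcp_pos": TCP position; "eef_rot": TCP orientation; "contact_force": force on the tool from outside, world axes, zero at the start; "wrist_torque": the same for the moment, N m; "opening": opening from 0.0 (shut) to 1.0 (fully open).
Only numpy, scipy, OpenCV 4.12 (cv2) and the standard library are available. Lean on these libraries where they do the work, as an engineer would, in place of code of your own. Each camera call takes 0.05 s, during which the arm holds its last target. There are 200 camera calls.

## Working session

There is one attempt and no reset: what is moved stays moved. The work goes in short steps, Python scripts to look and compute and a tool call to move; the robot and the scene stay as the last step left them, time stands still between calls to the robot, and variables do not carry over. Pictures are saved under pics/ and viewed, on a budget of 10 in all, crops included, one or two more only if the job needs it, and the job is handed in when it is done.

Besides the shell and the picture viewer there is one more tool, called after "Emit:" by a JSON object that holds its "op" and its "data", one argument or row to a line. servo_tool: Moves the arm, as the interface text tells. Shifts and turns lie within -1 to 1; 1 stands for 30 cm of shift or 0.1 rad of turn. Its arguments: {"type":"object","properties":{"targets":{"type":"string"},"grip":{"type":"number"},"newtons":{"type":"number"}},"required":["targets"]}

```bash
mkdir -p pics; ls; python3 - <<'E'
from bench import *
import cv2
s=get_state();print(s)
for n in("scene","top"):
    im=read_camera(n);cv2.imwrite(f"pics/{n}0.png",im)
    p=camera_params(n);print(n,p)
E
```

```text
pics
{'time_s': 0.0, 'joint_positions': array([-1.31979652,  0.5764754 ,  0.02481938,  1.43792307, -0.01500756,
        1.12899607, -0.05647471]), 'joint_vel': array([ 9.91027452e-05, -1.14120439e-03, -5.38364894e-04,  1.19767654e-03,
       -6.03899291e-04,  1.84825469e-03, -3.55312689e-04]), 'tau': array([-4.37092895e-04, -7.65751433e+01,  2.25054055e+00, -2.85952002e+01,
        1.53950049e-02,  1.29239901e-02, -4.46205547e-05]), 'tcp_pos': array([221.61989157, 637.09545865, 230.47490347]), 'eef_rot': array([-1.03772987e-04,  1.66581311e-01,  9.86027389e-01, -8.02280949e-04]), 'contact_force': array([-0.427564  ,  0.05472881, -1.31546241]), 'wrist_torque': array([0.01442811, 0.00184975, 0.03268808]), 'opening': 1.0000393455792145}
scene {'K': array([[605.7970438 ,   0.        , 310.93919903],
       [  0.        , 605.7970438 , 241.80411453],
       [  0.        ,   0.        ,   1.        ]]), 'R': array([[-0.06289007,  0.99797509, -0.00951605],
       [ 0.85565709,  0.04900874, -0.51521752],
       [-0.51370789, -0.04054454, -0.85700662]]), 't': array([  54.21399994, -388.96379927, 1793.55338685])}
top {'K': array([[552.46516072,   0.        , 327.24953875],
       [  0.        , 552.46516072, 233.71953944],
       [  0.        ,   0.        ,   1.        ]]), 'R': array([[ 0.02444555, -0.99969079, -0.00455381],
       [-0.99349216, -0.02378657, -0.11138907],
       [ 0.11124631,  0.00724715, -0.99376644]]), 't': array([ -37.62359165,  510.80986994, 1307.76100862])}
```

View pics/scene0.png

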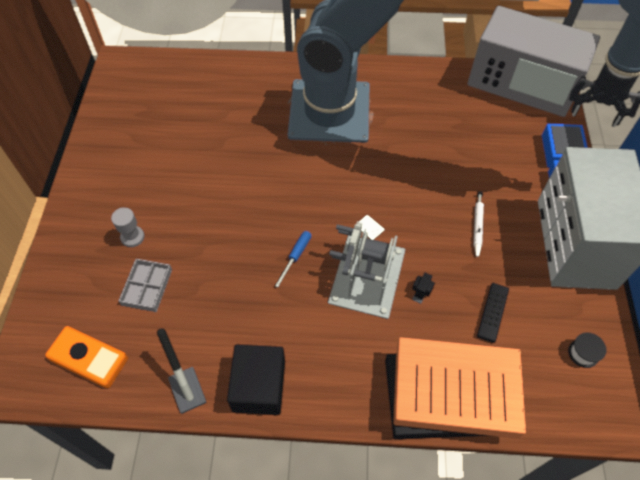

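View pics/top0.png

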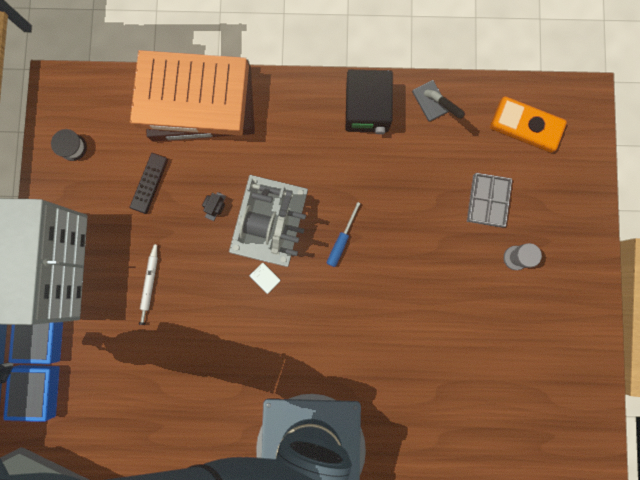

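The top view shows the winch at about px (270,222), with the door in front (265,278), the hex driver to its right and the transformer to its left. I'll zoom in on both views.

```bash
python3 - <<'E'
import cv2,numpy as np
t=cv2.imread("pics/top0.png")[165:275,220:320]
s=cv2.imread("pics/scene0.png")[210:320,320:420]
f=lambda a:cv2.resize(a,None,fx=4,fy=4,interpolation=cv2.INTER_CUBIC)
cv2.imwrite("pics/crop0.png",np.hstack([f(t),f(s)]))
E
```

```text
(no output)
```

View pics/crop0.png

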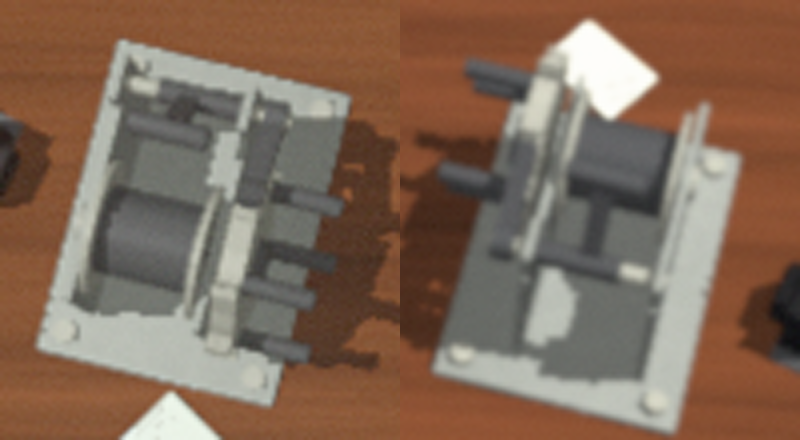

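```bash
cat > h.py <<'E'
import numpy as np
from scipy.optimize import least_squares
from bench import camera_params
def proj(n,X):
    p=camera_params(n);c=p["R"]@X+p["t"];q=p["K"]@c;return q[:2]/q[2]
def W(v,P):
    c,s=np.cos(v[2]),np.sin(v[2]);return np.array([v[0]+c*P[0]-s*P[1],v[1]+s*P[0]+c*P[1],P[2]])
E
python3 - <<'E'
from h import *
T=lambda u,v:np.array([220+u/4,165+v/4]); S=lambda u,v:np.array([320+(u-400)/4,210+v/4])
obs=[("top",T(312,298),(-17.2,-49,126.6)),("top",T(341,204),(41.6,-49,102.2)),("top",T(308,352),(-41.6,-49,67.8)),
("top",T(131,123),(54,73,159)),("top",T(208,137),(54,27,159)),
("scene",S(440,178),(41.6,-49,102.2)),("scene",S(468,70),(-17.2,-49,126.6)),("scene",S(665,190),(54,73,159)),("scene",S(568,163),(54,27,159))]
f=lambda v:np.concatenate([proj(n,W(v,P))-o for n,o,P in obs])
r=least_squares(f,[520,70,-.2],loss="soft_l1");print(r.x,np.degrees(r.x[2]));print(f(r.x).reshape(-1,2).round(1))
p=camera_params("top")
for q in[(120,40),(350,95),(275,405),(38,348)]:
    u=T(*q);d=p["R"].T@np.linalg.inv(p["K"])@[*u,1];o=-p["R"].T@p["t"];X=o+d*(8-o[2])/d[2]
    c,s=np.cos(r.x[2]),np.sin(r.x[2]);e=X[:2]-r.x[:2];print(X.round(),(c*e[0]+s*e[1]).round(),(-s*e[0]+c*e[1]).round())
E
```

```text
[ 5.12396627e+02  8.28422670e+01 -2.05458573e-01] -11.771909081793533
[[ 0.3  0.2]
 [-0.3 -0.1]
 [ 0.3 -0.7]
 [-1.6 -1.4]
 [-0.6 -0.3]
 [ 0.2 -2.3]
 [-0.4 -1.3]
 [-4.  -1.1]
 [ 0.1  1. ]]
[656. 171.   8.] 123.0 115.0
[625.  27.   8.] 122.0 -32.0
[432.  67.   8.] -76.0 -32.0
[463. 213.   8.] -75.0 117.0
```

Winch origin is about (512, 83) with yaw −11.8°, and the base plate edges agree. I'll shut the fingers, align the tool (tool x = −winch x, tool y = winch y), and leave the cabinet area along −y first.

Emit:
{"op": "servo_tool", "data": {
  "targets": "-0.025 -0.125 0 -0.65; -0.025 -0.125 0 -0.65; -0.025 -0.125 0 0; -0.025 -0.125 0 0; -0.025 -0.125 0 0",
  "grip": 0,
  "newtons": 20
}}

```text
time_s: 0.52
tcp_pos: [212.6, 444.7, 230.9]
eef_rot: [-0.0, 0.102, 0.995, -0.0]
contact_force: [0.9, -0.2, 0.3]
opening: 0.297
```

```bash
cat >> h.py <<'E'
V=[512.4,82.84,-0.2055]
def st(v=V):
    from bench import get_state
    from scipy.spatial.transform import Rotation as R
    s=get_state();c,n=np.cos(v[2]),np.sin(v[2]);e=s["tcp_pos"][:2]-np.array(v[:2])
    M=R.from_quat(np.roll(s["eef_rot"],-1)).as_matrix()
    F=s["contact_force"]
    print("t",round(s["time_s"],2),"winch xyz",np.round([c*e[0]+n*e[1],-n*e[0]+c*e[1],s["tcp_pos"][2]],1),"yawerr",np.round(np.arctan2(M[1,1],M[0,1])-np.pi/2-v[2],4),"Fw",np.round([c*F[0]+n*F[1],-n*F[0]+c*F[1],F[2]],1),"open",round(s["opening"],2))
E
python3 -c "from h import *;st()"
```

```text
t 0.52 winch xyz [-367.3  293.   230.9] yawerr 0.0009 Fw [ 0.9 -0.1  0.3] open 0.3
```

Emit:
{"op": "servo_tool", "data": {
  "targets": "-0.1 -0.08 0 0; -0.1 -0.08 0 0; -0.1 -0.08 0 0; -0.1 -0.08 0 0; -0.1 -0.08 0 0"
}}

```text
time_s: 0.93
tcp_pos: [336.1, 297.1, 231.4]
eef_rot: [0.0, 0.102, 0.995, 0.0]
contact_force: [1.1, 0.5, 0.3]
opening: -0.005
```

Emit:
{"op": "servo_tool", "data": {
  "targets": "-0.1 -0.08 0 0; -0.1 -0.08 0 0; -0.1 -0.08 0 0; -0.1 -0.08 0 0; 0 0 0 0"
}}

```text
time_s: 1.35
tcp_pos: [437.5, 173.6, 231.4]
eef_rot: [0.001, 0.107, 0.994, -0.001]
contact_force: [-0.6, -0.0, 0.0]
opening: -0.004
```

```bash
python3 - <<'E'
from h import *
from bench import *
import cv2
st();p=camera_params("wrist");print(p)
cv2.imwrite("pics/w1.png",read_camera("wrist"))
E
```

```text
t 1.35 winch xyz [-91.8  73.6 231.4] yawerr -0.0086 Fw [-0.6 -0.1  0. ] open -0.0
{'K': array([[371.64829954,   0.        , 321.57248895],
       [  0.        , 371.64829954, 238.82081703],
       [  0.        ,   0.        ,   1.        ]]), 'R': array([[ 0.2132307 ,  0.97699994, -0.00194581],
       [ 0.93943636, -0.20448466,  0.275037  ],
       [ 0.26831324, -0.0604743 , -0.96143167]]), 't': array([-263.1299381 , -411.45716205,  271.57738432])}
```

View pics/w1.png

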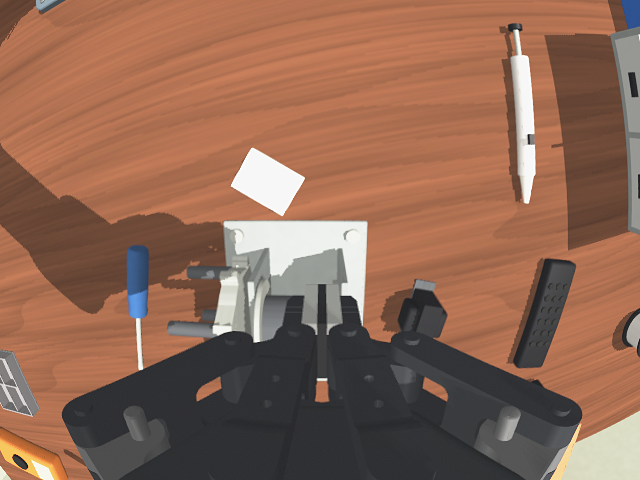

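The wrist view shows pin ends at about (170,328) and (188,272), the plate's near corners at (224,222) and (367,222), and the winch otherwise clear. I'll check my fit against them.

```bash
cat >> h.py <<'E'
def fproj(p,X):
    c=p["R"]@X+p["t"];r=np.hypot(c[0],c[1]);th=np.arctan2(r,c[2]);K=p["K"]
    return np.array([K[0,2]+K[0,0]*th*c[0]/r,K[1,2]+K[1,1]*th*c[1]/r])
E
python3 - <<'E'
from h import *
p=camera_params("wrist")
for P in[(-17.2,-49,126.6),(-41.6,-49,67.8),(-76.5,-32.5,8),(-76.5,117.5,8)]: print(P,fproj(p,W(V,P)).round(1))
E
```

```text
(-17.2, -49, 126.6) [167.4 330.4]
(-41.6, -49, 67.8) [186.4 276.4]
(-76.5, -32.5, 8) [216.7 224.2]
(-76.5, 117.5, 8) [362.  222.9]
```

Emit:
{"op": "servo_tool", "data": {
  "targets": "-0.085 -0.02 0.0675 0; -0.085 -0.02 0.0675 0; -0.085 -0.02 0.0675 0; -0.085 -0.02 0.0675 0; 0 0 0 0"
}}

```text
time_s: 1.82
tcp_pos: [530.0, 133.9, 146.5]
eef_rot: [-0.001, 0.103, 0.995, -0.002]
contact_force: [-0.6, -0.7, 0.2]
opening: 0.005
```

```bash
python3 -c "from h import *;st()"
```

```text
t 1.82 winch xyz [  6.8  53.6 146.5] yawerr -0.0018 Fw [-0.5 -0.8  0.2] open 0.0
```

Emit:
{"op": "servo_tool", "data": {
  "targets": "-0.05 -0.01 0 0; -0.03 0 0 0; -0.03 0 0 0; -0.03 0 0 0; -0.03 0 0 0"
}}

```text
time_s: 2.23
tcp_pos: [578.0, 123.6, 150.7]
eef_rot: [0.0, 0.102, 0.995, 0.0]
contact_force: [-0.4, 0.1, 0.0]
opening: -0.003
```

Emit:
{"op": "servo_tool", "data": {
  "targets": "-0.03 0 0 0; -0.03 0 0 0; -0.03 0 0 0; -0.015 0 0 0; 0 0 0 0"
}}

```text
time_s: 2.65
tcp_pos: [609.7, 116.0, 150.2]
eef_rot: [0.0, 0.103, 0.995, -0.0]
contact_force: [0.6, 0.1, 0.8]
opening: -0.003
```

```bash
python3 -c "from h import *;st()"
```

```text
t 2.65 winch xyz [ 88.5  52.3 150.2] yawerr -0.0 Fw [0.5 0.2 0.8] open -0.0
```

Emit:
{"op": "servo_tool", "data": {
  "targets": "0.1 0 -0.06 0; 0.1 0 -0.06 0; 0.1 -0.09 0 0; 0.1 -0.09 0 0; 0.1 -0.09 0 0"
}}

```text
time_s: 3.07
tcp_pos: [443.2, 67.4, 186.4]
eef_rot: [0.0, 0.101, 0.995, 0.0]
contact_force: [0.5, -0.8, 0.0]
opening: -0.003
```

Emit:
{"op": "servo_tool", "data": {
  "targets": "0 -0.01 0 0; 0 0 0 0; 0 0 0 0; 0 0 0 0; 0 0 0 0"
}}

```text
time_s: 3.48
tcp_pos: [445.6, 65.5, 186.2]
eef_rot: [0.0, 0.102, 0.995, 0.0]
contact_force: [0.4, 0.5, -0.3]
opening: 0.002
```

```bash
python3 - <<'E'
from h import *
from bench import *
import cv2
st();p=camera_params("wrist")
w=read_camera("wrist");t=read_camera("scene")[210:320,320:420]
cv2.imwrite("pics/w2.png",w)
f=lambda a,k:cv2.resize(a,None,fx=k,fy=k,interpolation=cv2.INTER_CUBIC)
cv2.imwrite("pics/c2.png",np.hstack([w[150:430,80:400],f(t,280/110)]))
for P in[(-17.2,-49,126.6),(-41.6,-49,67.8),(-76.5,-32.5,8),(-76.5,117.5,8)]: print(P,fproj(p,W(V,P)).round(1))
E
```

```text
t 3.48 winch xyz [-61.8 -30.6 186.2] yawerr 0.0015 Fw [ 0.3  0.5 -0.3] open 0.0
(-17.2, -49, 126.6) [290.6 326.4]
(-41.6, -49, 67.8) [295.8 258.7]
(-76.5, -32.5, 8) [318.5 198.6]
(-76.5, 117.5, 8) [479.8 201.2]
```

View pics/c2.png

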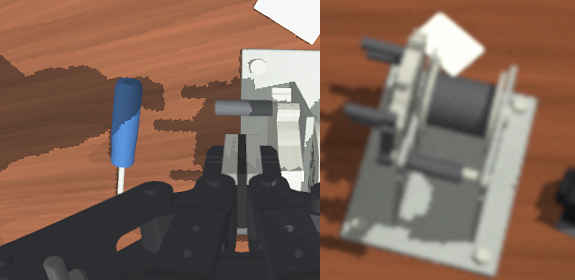

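The pawl's bar is off the drum and resting back, and D's pin end at (295,257) matches the prediction. Next I lower beside the wheel behind the top pin.

Emit:
{"op": "servo_tool", "data": {
  "targets": "0 -0.005 0.11 0; 0 0 0.11 0; -0.03 0 0.005 0; -0.03 0 0 0; 0 0 0 0"
}}

```text
time_s: 4.0
tcp_pos: [465.0, 59.3, 119.8]
eef_rot: [0.001, 0.103, 0.995, 0.0]
contact_force: [1.1, -0.8, 1.3]
opening: -0.001
```

```bash
python3 -c "from h import *;st()"
```

```text
t 4.0 winch xyz [-41.6 -32.7 119.8] yawerr -0.0 Fw [ 1.3 -0.6  1.3] open -0.0
```

Emit:
{"op": "servo_tool", "data": {
  "targets": "-0.015 0 0 0; -0.015 0 0 0; -0.015 0 0 0; -0.015 0 0 0; -0.015 0 0 0"
}}

```text
time_s: 4.42
tcp_pos: [483.1, 55.1, 119.4]
eef_rot: [-0.001, 0.102, 0.995, 0.0]
contact_force: [-4.8, 1.3, 3.8]
opening: 0.007
```

Emit:
{"op": "servo_tool", "data": {
  "targets": "-0.015 0 0 0; -0.015 0 0 0; -0.015 0 0 0; -0.005 0 0 0; 0 0 0 0"
}}

```text
time_s: 4.83
tcp_pos: [499.3, 51.7, 118.9]
eef_rot: [0.0, 0.102, 0.995, -0.0]
contact_force: [-1.0, -0.7, 1.1]
opening: 0.001
```

```bash
python3 - <<'E'
from h import *
from bench import *
import cv2
st();p=camera_params("wrist");w=read_camera("wrist");t=read_camera("top")[165:275,220:320]
f=lambda a,k:cv2.resize(a,None,fx=k,fy=k,interpolation=cv2.INTER_CUBIC)
cv2.imwrite("pics/c3.png",np.hstack([w[100:400,180:480],f(t,300/110)]))
for a in(.65,.7,.75,.8,.85):
    b=-np.pi/8-np.pi/2+a;P=(45*np.sin(b),-49,85+45*np.cos(b));print(a,(fproj(p,W(V,P))-[180,100]).round(1))
E
```

```text
t 4.83 winch xyz [ -6.5 -33.1 118.9] yawerr 0.0004 Fw [-0.8 -0.9  1.1] open 0.0
0.65 [104.9 107.7]
0.7 [104.5 110. ]
0.75 [104.1 112.6]
0.8 [103.7 115.4]
0.85 [103.3 118.6]
```

View pics/c3.png

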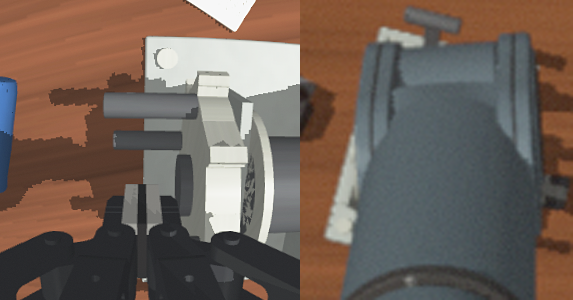

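Force and FK put the wheel at about 0.63, and the lower pin end at crop (104,105) agrees. It needs about 7.5 mm more.

Emit:
{"op": "servo_tool", "data": {
  "targets": "-0.01 0 0 0; -0.008 0 0 0; -0.007 0 0 0; 0 0 0 0; 0 0 0 0"
}}

```text
time_s: 5.35
tcp_pos: [505.5, 50.5, 118.5]
eef_rot: [-0.001, 0.102, 0.995, -0.0]
contact_force: [-3.2, 1.6, -3.1]
opening: -0.0
```

```bash
python3 - <<'E'
from h import *
from bench import *
import cv2
st();p=camera_params("wrist");w=read_camera("wrist")
cv2.imwrite("pics/c4.png",cv2.resize(w[170:270,240:440],None,fx=4,fy=4,interpolation=cv2.INTER_CUBIC))
for a in(.65,.7,.75,.8,.85,.9):
    b=-np.pi/8-np.pi/2+a;P=(45*np.sin(b),-49,85+45*np.cos(b));print(a,4*(fproj(p,W(V,P))-[240,170]).round(1))
    b-=np.pi/2;P=(45*np.sin(b),-49,85+45*np.cos(b));print('   C',4*(fproj(p,W(V,P))-[240,170]).round(1))
E
```

```text
t 5.35 winch xyz [-1.000e-01 -3.310e+01  1.185e+02] yawerr 0.0009 Fw [-3.5  0.9 -3.1] open -0.0
0.65 [178.   96.4]
   C [217.6 248.4]
0.7 [176.4 105.2]
   C [217.2 236. ]
0.75 [174.4 114.8]
   C [216.4 223.2]
0.8 [172.8 125.6]
   C [216.  211.2]
0.85 [171.2 137.6]
   C [215.2 199.2]
0.9 [169.2 150.8]
   C [214.4 188. ]
```

View pics/c4.png

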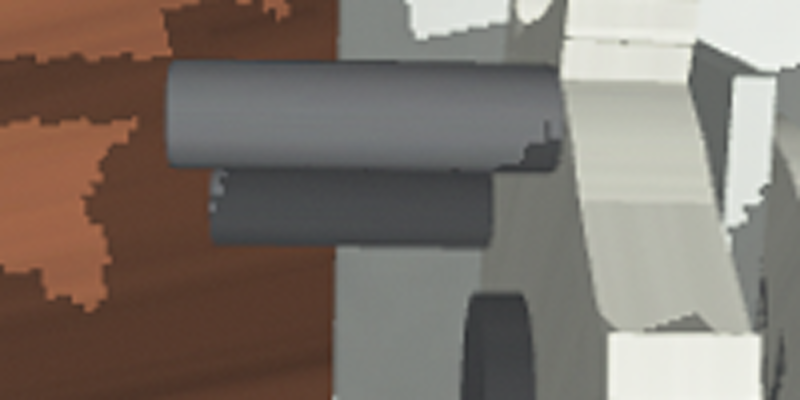

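D at row 115 and C at row ~203 give about 0.79, and FK gives 0.78. I'll nudge 1.2 mm for margin and then back off.

Emit:
{"op": "servo_tool", "data": {
  "targets": "-0.004 0 0 0; 0 0 0 0; 0 0 0 0; 0 0 0 0; 0 0 0 0"
}}

```text
time_s: 5.82
tcp_pos: [506.8, 50.2, 118.7]
eef_rot: [-0.0, 0.102, 0.995, -0.0]
contact_force: [-4.9, 1.7, -5.5]
opening: 0.0
```

```bash
python3 - <<'E'
from h import *
from bench import *
import cv2
st();p=camera_params("wrist");w=read_camera("wrist")
# dark-pin row edges along columns left of the wheel: D (col 290), C (col 330)
for c in(300,320,340): print(c,w[180:240,c].astype(int).sum(1))
for a in(.75,.8,.85):
    b=-np.pi/8-np.pi/2+a
    print(a,[fproj(p,W(V,(45*np.sin(x),-49,85+45*np.cos(x)))).round(1) for x in(b,b-np.pi/2)])
E
```

```text
t 5.82 winch xyz [  1.1 -33.1 118.7] yawerr 0.0008 Fw [-5.2  0.7 -5.5] open 0.0
300 [199 203 203 189 245 270 282 297 310 323 335 344 349 354 357 364 367 362
 358 361 357 354 356 355 345 329 314 299 285 260 225 284 203 241 255 228
 222 224 227 225 228 229 229 217 208 198 191 194 198 198 196 201 204 199
 195 195 192 188 183 190]
320 [203 204 196 191 218 261 272 293 307 319 327 338 346 353 356 363 366 362
 363 363 358 357 352 352 348 340 320 304 290 272 232 193 210 214 216 221
 223 226 229 227 225 229 226 226 219 205 193 193 198 206 196 192 193 191
 185 188 187 190 191 189]
340 [394 394 401 388 177 253 264 282 299 313 324 332 345 351 358 363 363 365
 361 368 362 357 356 353 350 344 328 316 304 286 252 202 206 209 220 216
 224 226 228 225 225 227 228 228 222 209 197 261 364 400 395 394 396 394
 393 394 388 389 391 390]
0.75 [array([283.7, 195.7]), array([294.1, 223.6])]
0.8 [array([283.2, 198.4]), array([294. , 220.6])]
0.85 [array([282.8, 201.3]), array([293.8, 217.6])]
```

Emit:
{"op": "servo_tool", "data": {
  "targets": "0.06 0 0 0; 0.07 0 0 0; 0 0 -0.13 0; 0 0 -0.13 0; 0 0 -0.02 0"
}}

```text
time_s: 6.28
tcp_pos: [473.0, 58.1, 208.8]
eef_rot: [0.005, 0.103, 0.995, 0.002]
contact_force: [1.8, 0.2, 1.6]
opening: 0.002
```

Emit:
{"op": "servo_tool", "data": {
  "targets": "-0.11 0.046 0 0; -0.11 0.046 0 0; -0.11 0.046 0 0; -0.11 0.046 0 0; -0.11 0.046 0 0"
}}

```text
time_s: 6.7
tcp_pos: [647.9, 92.2, 204.1]
eef_rot: [0.002, 0.102, 0.995, 0.0]
contact_force: [-0.0, -0.2, 0.4]
opening: 0.0
```

Emit:
{"op": "servo_tool", "data": {
  "targets": "-0.11 0.046 0 0; 0 0 0 0; 0 0 0 0; 0 0 0 0; 0 0 0 0"
}}

```text
time_s: 7.12
tcp_pos: [679.4, 98.3, 203.4]
eef_rot: [0.001, 0.102, 0.995, -0.0]
contact_force: [-0.3, -0.1, 0.2]
opening: 0.004
```

```bash
python3 - <<'E'
from h import *
from bench import *
import cv2
st();p=camera_params("wrist");cv2.imwrite("pics/w5.png",read_camera("wrist"))
print([fproj(p,W(V,(112,y,159))).round() for y in(27,73)])
E
```

```text
t 7.12 winch xyz [160.4  49.3 203.4] yawerr 0.0002 Fw [-0.3 -0.1  0.2] open 0.0
[array([276., 178.]), array([367., 178.])]
```

View pics/w5.png

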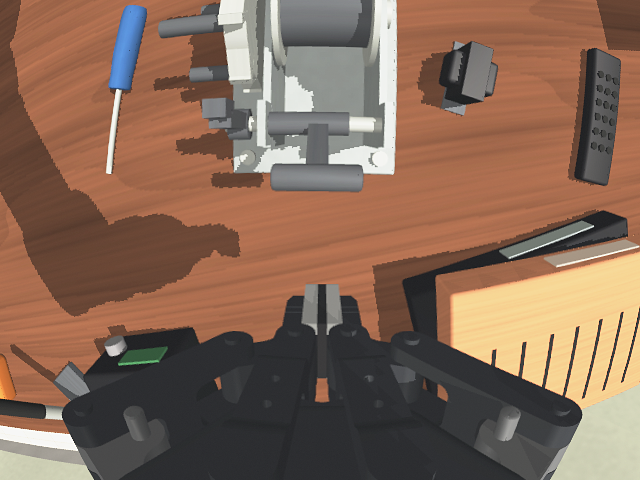

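The bar sits at (272–363,178), where a fully open pawl should be. I'll lower beyond it and push back along −x.

Emit:
{"op": "servo_tool", "data": {
  "targets": "0.02 0 0.09 0; 0.02 0 0.088 0; 0.027 0 0 0; 0.027 0 0 0; 0.027 0 0 0"
}}

```text
time_s: 7.58
tcp_pos: [644.2, 106.3, 151.2]
eef_rot: [0.001, 0.102, 0.995, 0.0]
contact_force: [1.9, -0.2, 1.8]
opening: 0.003
```

Emit:
{"op": "servo_tool", "data": {
  "targets": "0.027 0 0 0; 0.027 0 0 0; 0.027 0 0 0; 0.027 0 0 0; 0.027 0 0 0"
}}

```text
time_s: 8.0
tcp_pos: [603.6, 114.8, 149.7]
eef_rot: [0.0, 0.102, 0.995, 0.0]
contact_force: [-0.6, -0.9, 0.3]
opening: -0.001
```

```bash
python3 - <<'E'
from h import *
st()
E
```

```text
t 8.0 winch xyz [ 82.7  49.9 149.7] yawerr 0.0008 Fw [-0.4 -1.   0.3] open -0.0
```

Emit:
{"op": "servo_tool", "data": {
  "targets": "0.015 0 0 0; 0 0 0 0; -0.09 0 0 0; -0.1 0 -0.05 0; -0.07 0 -0.1 0"
}}

```text
time_s: 8.42
tcp_pos: [676.4, 98.7, 191.5]
eef_rot: [-0.003, 0.102, 0.995, -0.001]
contact_force: [0.5, -0.7, -0.5]
opening: -0.005
```

Emit:
{"op": "servo_tool", "data": {
  "targets": "0 0 -0.08 0; 0 0 0 0; 0 0 0 0; 0 0 0 0; 0 0 0 0"
}}

```text
time_s: 8.83
tcp_pos: [675.5, 99.7, 217.1]
eef_rot: [-0.001, 0.102, 0.995, -0.0]
contact_force: [-0.0, 0.3, -0.3]
opening: 0.001
```

```bash
python3 - <<'E'
from h import *
from bench import *
import cv2
st();p=camera_params("wrist");w=read_camera("wrist");t=read_camera("scene")[210:320,320:420]
cv2.imwrite("pics/c6.png",np.hstack([cv2.resize(w[0:220,150:420],None,fx=1.7,fy=1.7),cv2.resize(t,(340,374),interpolation=cv2.INTER_CUBIC)]))
g=lambda P:(1.7*(fproj(p,W(V,P))-[150,0])).round()
for a in(0,.05,.1,.2):
    print("bar",a,[g((83+58*np.sin(a-.5236),y,109+58*np.cos(a-.5236))) for y in(27,73)])
for a in(.7,.75,.8,.85,.9):
    b=-np.pi/8+a
    print("pins A,B",a,[g((45*np.sin(x),-49,85+45*np.cos(x))) for x in(b,b+np.pi/2)])
E
```

```text
t 8.83 winch xyz [156.3  49.8 217.1] yawerr 0.001 Fw [-0.1  0.3 -0.3] open 0.0
bar 0 [array([217., 130.]), array([364., 130.])]
bar 0.05 [array([216., 137.]), array([364., 137.])]
bar 0.1 [array([216., 145.]), array([365., 145.])]
bar 0.2 [array([215., 161.]), array([365., 161.])]
pins A,B 0.7 [array([33., 58.]), array([ 78., 146.])]
pins A,B 0.75 [array([33., 63.]), array([ 80., 145.])]
pins A,B 0.8 [array([34., 69.]), array([ 81., 144.])]
pins A,B 0.85 [array([35., 74.]), array([ 82., 143.])]
pins A,B 0.9 [array([36., 79.]), array([ 84., 141.])]
```

View pics/c6.png

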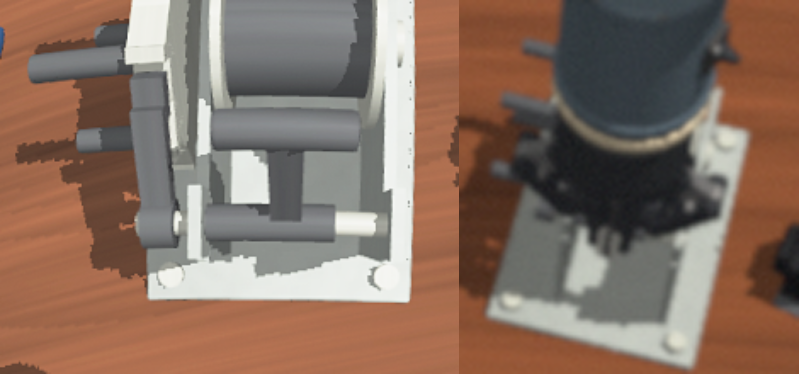

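The bar is at row 130, as predicted for pawl = 0. Pin A is at (30,70), which gives a wheel turn of about 0.80. I'll rise clear and hand in.

Emit:
{"op": "servo_tool", "data": {
  "targets": "0 0 -0.1 0; 0 0 -0.1 0; 0 0 0 0; 0 0 0 0; 0 0 0 0"
}}

```text
time_s: 9.35
tcp_pos: [676.0, 99.7, 277.7]
eef_rot: [-0.0, 0.102, 0.995, -0.0]
contact_force: [-0.3, -0.3, -1.1]
opening: -0.001
```

```bash
python3 -c "
from h import *;st()
from bench import finish_job;print(finish_job())"
```

```text
t 9.35 winch xyz [156.7  49.8 277.7] yawerr 0.0009 Fw [-0.3 -0.3 -1.1] open -0.0
the job is handed in; nothing more can be done
None
```

The winch is backed off by one notch and the pawl is down in the next one. I handed the job in at 9.4 s.

With shut fingers I pushed the thumb bar over until the pawl rested open. I then pushed the top pin away from the robot by one notch and pushed the bar back so the pawl dropped.

- **Wheel:** the last wrist picture put it at about 0.80 rad (one notch is 0.785). The arm's own position readings had given 0.81, and the pin ends in the previous picture 0.79 to 0.81.
- **Pawl:** the bar's row in that picture matched the pawl fully down (0) to within a pixel or so.
- **Forces and clearance:** the largest push I read was about 8 N. The arm finished clear, with the fingertip about 280 mm above the bench.
- **Other things on the bench:** the moves were planned to stay clear of them, and I saw no sign that any had moved. I did not measure their positions again at the end.

No check failed. The camera-based winch position was off by a few mm in places, within what the job needed.

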